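Set and lock the sliding jaw of a shaker platform with a castellated nut

ROBOT

A 6-joint arm with a two-finger parallel gripper is mounted at the origin on the work surface. World frame = base frame: x ahead of the robot, y to its left, z up, the work surface at z = 0. Lengths are in m, angles in rad, forces in N, time in s.
With the tool pointing down it reaches from about 0.375 to 0.9 m from the base axis. Payload 3.1 kg.
Tool frame: the origin (TCP) lies on the centre line of the jaws, within the pads' length; the fingertips stand 8 mm ahead of it and the grasp point (between the pads) lies 11 mm behind it; z points along the fingers, y is the line along which they close (so a half turn about z gives the same grasp; the last joint's range is limited). The gripper opens to 85 mm and grips with 20 to 120 N. Pads are 22 mm wide; open, the fingers measure 114 mm over their backs; the gripper's body (76 mm by 85 mm) begins 54 mm behind the grasp point. The pads swing forward as they close: fully open they stand 13 mm farther back than shut.
Start: joints at [1.155, 0.527, 1.433, -0, 1.181, -0.178], TCP at [0.147, 0.607, 0.239] pointing down, gripper open.
Joint ranges: [-3.08, 3.08], [-0.75, 2.2], [0.22, 2.44], [-1.43, 4.57], [0, 2.65], [-2.85, 2.85]. Speed limits (rad/s): [2.79, 2.79, 3.14, 3.14, 3.14, 3.14].

INTERFACE

Orientations are given as a unit quaternion [x, y, z, w].
In Python, from station import * gives the robot as it stands.
- The arm moves only by the tool play_rows, never from a script. Its argument "rows" is a list of rows, each a list of 3 entries, a list of its own where there are three numbers: the turn, a rotation vector about the tool's x, y, z in degrees, then the shift along the tool's x, y, z in mm, then the closure, from 0 (fully open) to 1 (shut). In form: [[[ax, ay, az], [dx, dy, dz], jaw], ...]. A call has 1 to 12 rows; each row shifts and turns the commanded pose from where the row before left it, along the tool's axes as they then stand; what a row does not reach is not made up. A row lasts 1/12 s, in which the tool goes at most 41.7 mm and 7.16 degrees, less where a joint would pass 70% of its speed; a pose out of reach is approached as far as the arm can. A call with a gripper value outside its range is refused whole. The fingers move at their own pace and stop on an object; "grip_force" is the grip in N (left out, the last holds). Time passes only in rows, so rows that do not move let the fingers close. It gives the time, the measured TCP pose, the force, the opening and the grip force at its end, in the units of the state.
- sense(): the state, without advancing time (a new reading comes with each control period).
- snapshot(name): name is "scene" or "top" or "wrist"; returns (picture, depth): 384x512x3 uint8, red, green, blue; 384x512 float32, m along the optical axis (not along the pixel's ray), 0 where there is no reading.
- get_calibration(name): a dict with "vfov" (degrees; the focal length in pixels is half the picture's height over the tangent of half this angle, whatever the lens; pixels are square), "cx", "cy" (the principal point, pixels), "xyz" and "attitude" of the camera in the world. Camera axes: x right, y down, z forward; pixel columns grow to the right and rows downward; lengths in m; the calibration is good to about 2 mm. The wrist camera is an equidistant fisheye: a pixel r from the principal point sees the ray r / f radians off the axis. A picture is of the moment at which its call begins: read the wrist's pose just before it. get_calibration takes no time and is no camera call; for the wrist camera it gives the pose at the moment of the call.
- sign_off(): hands the job in; it is judged then, once.
The state is a dict: "t": time; "q": joint angles; "qd": joint speeds; "tau": joint torques, N m; "tcp_pos": TCP position; "tool_rot": TCP orientation; "force": force on the tool from outside, world axes, zero at the start; "ft_torque": the same for the moment, N m; "finger_gap": opening from 0.0 (shut) to 1.0 (fully open); "gripper_force": force on a finger pad.
Only numpy, scipy, OpenCV 4.12 (cv2) and the standard library are available. Lean on these libraries where they do the work, as an engineer would, in place of code of your own. Each camera call takes 0.05 s, during which the arm holds its last target. There are 200 camera calls.

TASK

On the shaker platform, push the slotted jaw plate along its guides until its far edge meets the scribed line. Then tighten the castellated nut (clockwise seen from above) until it firmly grips the jaw, and turn it a little further, only to the next place where one of its slots lines up with the cross hole in the stud, so that a locking pin could be put through; do not overtighten it. Leave the jaw on the line, the pin where it lies and everything else undisturbed.

Things in the scene. Friction and masses are not known exactly. Their poses are not given: they have to be found in the camera images.
- platform: Fixed low shaker platform, white with a metal top, 302 mm (x) by 202 mm (y), top 50 mm above the table, x -166 to +136 mm about its origin, which is on the table under the stud's axis. Its x axis is the jaw's sliding direction, away from the robot within 17 degrees. Two guide rails, 8 mm wide, 14 mm high (inner faces y = -46 and +46 mm), guide the jaw with 1 mm play a side.
- jaw: Loose steel jaw plate, about 0.8 kg, between the rails: 180 mm (x -102 to +78 mm) by 90 mm, 10 mm thick. Origin at the underside, on the slot's middle line. Its slot (26 mm wide, x -56 to +54 mm) lets it slide about 43 mm either way about the stud; there is no stop at the line. At its near end an upstand (lip), 8 mm thick, 80 mm wide, its top 34 mm above the platform's top.
- jaw_edge (a point): Middle of the jaw's far (+x) edge, on its underside: this edge has to meet the scribed line.
- jaw_lip (a point): Middle of the near (-x) outer face of the jaw's lip, 22 mm above the platform's top: the face to push on. No part of the nut reaches the fingers there, whatever the nut's angle.
- scribe: Straight dark line, 2 mm wide and 90 mm long, drawn across the grey strip on the platform's top; it has no height and cannot be felt. Origin at the middle of the line; its x axis is the jaw's sliding direction, its y axis runs along the line. It lies at another place in each episode.
- stud: Fixed upright steel stud, 22 mm in diameter, to 86 mm above its origin, which is on its axis near the platform's top (up to 2.1 mm higher or lower, differing each episode). Its cross hole (7 mm, dark) runs along its x axis, 73 mm above the origin; a dark groove across its top end shows the same direction. Its heading varies.
- nut (a joint): Angle of the castellated nut on the stud, rad, growing clockwise seen from above (tightening). At 0, pi/3, 2 pi/3, pi ... slots line up with the cross hole. Starts between 0.15 and 0.6. The nut sinks 16 mm a turn; its washer first touches the jaw at an angle that differs each episode (0.9 to 2.6). It stays where it is left; 1.8 rad beyond the first touch is overtight.
- crown (a point): On the nut's axis, at the top of its crown, 80 mm above the stud's origin when the nut is at 0. Dark steel nut, hexagon 56 mm across flats, 55 mm tall; the top 18 mm is the crown, with six slots 11 mm wide, 60 degrees apart. Under it a 52 mm springy washer that turns with it and presses on the jaw.
- bar_a (a point): Point on one of the nut's two arms, on the bar's centre line, 62 mm from the axis, 50 mm above the stud's origin at 0. Arms: level round steel bars, 12 mm thick, opposite each other, reaching 82 mm from the axis, to be pushed sideways. Push felt here while it turns: 1 to 2 N running free, growing by about 8 N per rad once the washer touches; 5 N or more = firm grip.
- bar_b (a point): The same point on the opposite arm.
- lock_pin: Locking pin with a bent ring, 95 mm long, lying loose on the platform beside a rail. Bystander: stays there. Origin under its middle.
- tube_rack: White wire tube rack 160 by 72 mm, with some tubes, 97 mm high. Bystander. Origin under its centre.
- sample_block: Dark brown sample rack 116 by 94 mm, 60 mm high. Bystander. Origin under its centre.
- dropper: Small dropper bottle, 32 mm wide, 75 mm high. Bystander. Origin under its centre.
- reagent: Reagent bottle, 68 mm wide, 150 mm high. Bystander. Origin under its centre.
- calculator: Flat pocket calculator 75 by 145 by 12 mm. Bystander. Origin under its centre.
- marker: Marker pen, 18 mm thick, 130 mm long, lying. Bystander. Origin under its centre.
Mind the look-alikes: they are no part of the job. Leave any brown or turquoise look-alike of the jaw alone.

How it is judged:
On the way, in this order (a step that is already met when the one before it is completed fails the run):
1. the jaw's far edge is on the line (within 2.5 mm) while the nut is still loose (x of jaw_edge in the frame of scribe between -0.0025 and 0.0025 m and contact force between nut and jaw below 2 N), for 0.2 s.
2. the nut grips the jaw firmly (over 6 N) (contact force between nut and jaw above 6 N), for 0.1 s.
At the end, for the whole second after the job is handed in: The jaw's far edge is within 2.5 mm of the line's middle; the nut presses on the jaw with over 6 N and stands within 0.09 rad (5 degrees) of a place where a slot lines up with the cross hole; both at rest. Not over 54 N at any time (x of jaw_edge in the frame of scribe between -0.0025 and 0.0025 m and contact force between nut and jaw above 6 N and (value of joint nut between 0.9572 and 1.1372 rad or value of joint nut between 2.0044 and 2.1844 rad or value of joint nut between 3.0516 and 3.2316 rad or value of joint nut between 4.0988 and 4.2788 rad) and velocity of joint nut between -0.05 and 0.05 rad/s and linear speed of jaw below 0.01 m/s); the robot touches nothing.
It fails at once if the nut is overtightened (it presses on the jaw with more than 54 N) (contact force between nut and jaw above 54 N).
It fails at once if a bystander is moved by more than 25 mm (distance of any of tube_rack, sample_block, dropper, reagent, calculator, lock_pin, marker from where it was at the start of the episode above 0.025 m).
It fails at once if a bystander is tipped over (angle between any of tube_rack, sample_block, dropper, reagent, calculator, lock_pin's own z axis and vertical above 0.5 rad).
It also fails if it takes over 61 s, if anything falls off the work surface, if the arm or the gripper's body presses on something with over 40 N, if the wrist force passes 120 N, or if a joint passes its speed limit or range.

## Working session

There is one attempt and no reset: what is moved stays moved. The work goes in short steps, Python scripts to look and compute and a tool call to move; the robot and the scene stay as the last step left them, time stands still between calls to the robot, and variables do not carry over. Pictures are saved under pics/ and viewed, at most 10 in all, crops included, and the job is handed in when it is done.

Besides the shell and the picture viewer there is one more tool, called as name([rows], argument=value, ...), one row to a line, values as JSON. play_rows: Moves the arm, as the interface text tells. Its arguments: {"type":"object","properties":{"rows":{"type":"array","items":{"type":"array"}},"grip_force":{"type":"number"}},"required":["rows"]}

```bash
mkdir -p pics; cat > h.py <<'E'
from station import *
import numpy as np, cv2
from scipy.spatial.transform import Rotation as R
def snap(n,f):
    c=get_calibration(n); p,d=snapshot(n)
    np.savez('pics/'+f+'.npz',p=p,d=d,c=np.array([c],dtype=object)); cv2.imwrite('pics/'+f+'.png',p[:,:,::-1]); return p,d,c
def load(f):
    z=np.load('pics/'+f+'.npz',allow_pickle=True); return z['p'],z['d'],z['c'][0]
def rot(c):
    a=np.array(c['attitude'],float); return R.from_quat(a).as_matrix() if a.size==4 else a.reshape(3,3)
def pts(d,c):
    h,w=d.shape; f=h/2/np.tan(np.radians(c['vfov'])/2)
    v,u=np.mgrid[:h,:w]; P=np.stack([(u-c['cx'])/f*d,(v-c['cy'])/f*d,d],-1)
    return P@rot(c).T+np.array(c['xyz'])
def proj(X,c,h=384):
    f=h/2/np.tan(np.radians(c['vfov'])/2); q=(np.array(X)-c['xyz'])@rot(c)
    return q[...,:2]/q[...,2:]*f+[c['cx'],c['cy']]
E
python3 - <<'E'
from h import *
for n in('top','scene'):
    p,d,c=snap(n,n+'0'); print(n,c)
s=sense(); print(s)
E
```

```text
top {'vfov': 45.19672459330432, 'cx': 261.4445192610744, 'cy': 188.94719368199668, 'xyz': array([3.58803481e-01, 7.69181781e-04, 1.36048811e+00]), 'attitude': array([ 0.71097486, -0.70261702,  0.02403325, -0.01632371])}
scene {'vfov': 55.309430429546566, 'cx': 253.2213305746467, 'cy': 187.1094174537937, 'xyz': array([0.89071391, 0.7313639 , 0.89845917]), 'attitude': array([ 0.25154095,  0.88349769, -0.38207115, -0.10089903])}
{'t': 0.1, 'q': array([ 1.15449452e+00,  5.28375752e-01,  1.43380472e+00, -2.19228921e-06,
        1.18142846e+00, -1.78493537e-01]), 'qd': array([-0.00018423, -0.00136023, -0.00435796,  0.00055676, -0.00198939,
        0.00023843]), 'tau': array([-3.57013660e-04, -4.43304527e+01, -1.78585446e+01, -2.43042095e-04,
        3.93064329e-03, -5.97894385e-06]), 'tcp_pos': array([0.14693339, 0.60681234, 0.23842019]), 'tool_rot': array([ 1.18623678e-01,  9.92938773e-01, -9.64177939e-04, -2.94447974e-04]), 'force': array([-0.82149152,  1.05587623,  0.07441078]), 'ft_torque': array([ 0.01175748, -0.01952326,  0.03600069]), 'gripper_force': 0.0, 'finger_gap': 0.997147427522577}
```

View pics/top0.png

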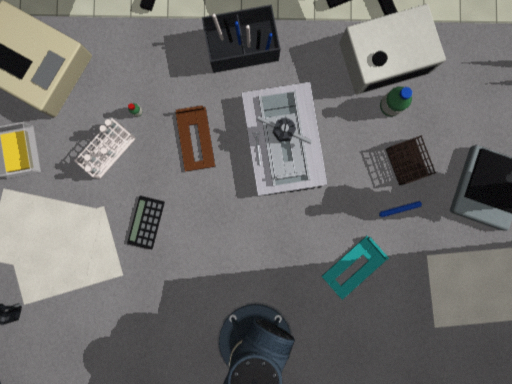

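View pics/scene0.png

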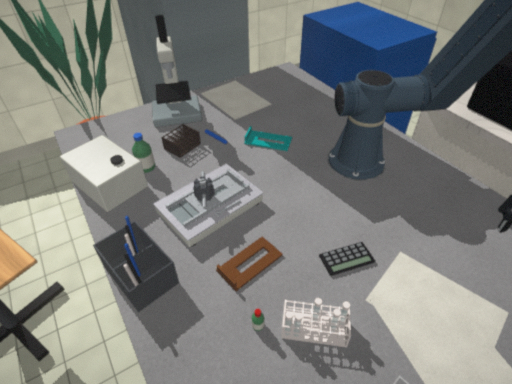

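The steel jaw on the white platform is at about (285,138) in the top view. The brown (195,140) and turquoise (355,267) plates are the look-alikes. I'll confirm with a crop.

```bash
python3 - <<'E'
from h import *
p,d,c=load('top0')
cv2.imwrite('pics/crop1.png',cv2.resize(p[80:198,238:332,::-1],None,fx=5,fy=5,interpolation=cv2.INTER_CUBIC))
W=pts(d,c)
for u,v in [(284,130),(268,180),(247,140),(280,96),(220,200),(290,180)]: print(u,v,W[v,u].round(4))
m=(W[...,2]>.035)&(W[...,2]<.056); m[:, :238]=0;m[:,332:]=0;m[:75]=0;m[200:]=0
n,l,s,_=cv2.connectedComponentsWithStats(m.astype(np.uint8)); print(s)
E
```

```text
284 130 [ 0.5882 -0.0709  0.1338]
268 180 [ 0.4598 -0.0316  0.0463]
247 140 [0.5816 0.0309 0.0012]
280 96 [ 0.7027 -0.0635  0.0494]
220 200 [0.4025 0.1081 0.0012]
290 180 [ 0.4604 -0.0943  0.0491]
[[     0      0    512    384 191512]
 [   241     82     86    113   4683]
 [   286    115      1      1      1]
 [   272    117      2      3      3]
 [   284    116      1      1      1]
 [   290    117      1      1      1]
 [   295    117      3      4      6]
 [   275    119      3      2      4]
 [   290    119      1      1      1]
 [   293    118      1      2      2]
 [   270    120      1      1      1]
 [   295    120      1      1      1]
 [   294    122      1      1      1]
 [   297    123      1      1      1]
 [   264    124      1      1      1]
 [   266    124      1      1      1]
 [   297    125      2      1      2]
 [   266    126      1      1      1]
 [   268    126      2      2      2]
 [   298    127      1      1      1]
 [   298    129      2      3      4]
 [   267    130      2      1      2]
 [   271    130      1      1      1]
 [   295    130      1      1
[... 2159 characters left out ...]
      1      1]
 [   285    166      2      1      2]
 [   296    167      1      1      1]
 [   300    166      1      1      1]
 [   302    166      1      1      1]
 [   305    167      1      2      2]
 [   273    169      2      8      8]
 [   275    168      3      3      4]
 [   279    168      1      1      1]
 [   281    168      1      1      1]
 [   300    169      2      1      2]
 [   280    170      2      2      2]
 [   283    171      1      1      1]
 [   290    171      1      1      1]
 [   294    170      2      3      4]
 [   297    171      1      1      1]
 [   277    173      2      2      2]
 [   280    174      1      1      1]
 [   276    177      1      1      1]]
```

View pics/crop1.png

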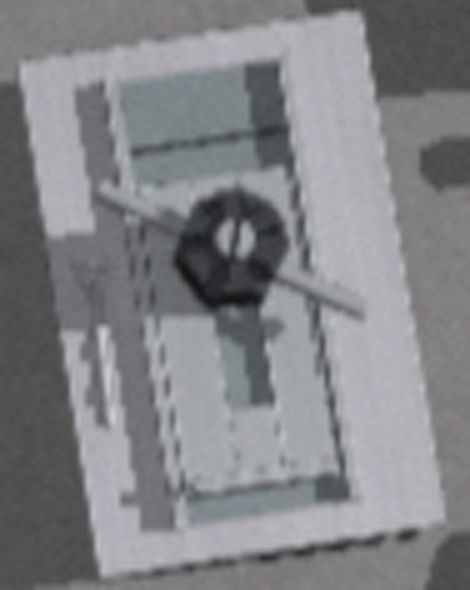

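Confirmed: the grey slotted jaw lies under the dark nut. The scribe is at crop y≈140 and the jaw's far edge at ≈180. The arms point to crop (100,185) and (362,310), and the pin is on the left at (105,370). I'm moving over now for a close look.

play_rows([
  [[0, 0, 0], [-36, -20.5, -3], 1],
  [[0, 0, 0], [-36, -20.5, -3], 1],
  [[0, 0, 0], [-36, -20.5, -3], 1],
  [[0, 0, 0], [-36, -20.5, -3], 1],
  [[0, 0, 0], [-36, -20.5, -3], 1],
  [[0, 0, 0], [-36, -20.5, -3], 1],
  [[0, 0, 0], [-36, -20.5, -3], 1],
  [[0, 0, 0], [-36, -20.5, -3], 1],
  [[0, 0, 0], [-36, -20.5, -3], 1],
])

```text
t: 0.85
tcp_pos: [0.4195, 0.35, 0.2662]
tool_rot: [0.119, 0.993, -0.0, -0.0]
force: [0.6, 0.3, -0.7]
finger_gap: 0.001
gripper_force: 0.0
```

play_rows([
  [[0, 0, 0], [-9.5, -35.5, 0], 1],
  [[0, 0, 0], [-9.5, -35.5, 0], 1],
  [[0, 0, 0], [-9.5, -35.5, 0], 1],
  [[0, 0, 0], [-9.5, -35.5, 0], 1],
  [[0, 0, 0], [-9.5, -35.5, 0], 1],
  [[0, 0, 0], [-9.5, -35.5, 0], 1],
  [[0, 0, 0], [-9.5, -35.5, 0], 1],
  [[0, 0, 0], [-9.5, -35.5, 0], 1],
  [[0, 0, 0], [-9.5, -35.5, 0], 1],
  [[0, 0, 0], [-9.5, -35.5, 0], 1],
  [[0, 0, 0], [-9.5, -35.5, 0], 1],
  [[0, 0, 0], [-9.5, -35.5, 0], 1],
])

```text
t: 1.85
tcp_pos: [0.4284, -0.0907, 0.2662]
tool_rot: [0.119, 0.993, 0.0, -0.0]
force: [1.5, -0.6, 0.9]
finger_gap: -0.001
gripper_force: 0.0
```

play_rows([
  [[0, 0, -5.6], [0, 0, 0], 1],
  [[0, 0, -5.6], [0, 0, 0], 1],
  [[0, 0, -5.6], [0, 0, 0], 1],
  [[0, 0, -5.6], [0, 0, 0], 1],
  [[0, 0, 0], [0, 0, 0], 1],
  [[0, 0, 0], [0, 0, 0], 1],
])

```text
t: 2.35
tcp_pos: [0.4288, -0.089, 0.2661]
tool_rot: [-0.075, 0.997, 0.0, -0.0]
force: [-0.2, -0.1, -0.3]
finger_gap: 0.001
gripper_force: 0.0
```

```bash
python3 - <<'E'
from h import *
s=sense();print(s['tcp_pos'],s['tool_rot'],s['q'],s['force'],s['finger_gap'])
p,d,c=snap('wrist','w1');print(c,rot(c))
E
```

```text
[ 0.42882938 -0.08901209  0.26613093] [-7.52037535e-02  9.97168150e-01  1.48759608e-04 -2.33163567e-04] [-4.60912334e-01  2.36657913e-01  1.84476973e+00  2.00954219e-05
  1.06071789e+00 -2.18226813e+00] [-0.22751412 -0.06709708 -0.25633919] 0.000605373087762237
{'vfov': 65.70646984690485, 'cx': 256.43475289782407, 'cy': 190.90035967541718, 'xyz': array([ 0.36324188, -0.10014128,  0.39999966]), 'attitude': array([0.64551632, 0.75201447, 0.10096809, 0.08711122])} [[-1.51440641e-01  9.53284317e-01  2.61370893e-01]
 [ 9.88466130e-01  1.46228258e-01  3.93955086e-02]
 [-6.64689712e-04  2.64322356e-01 -9.64434161e-01]]
```

View pics/w1.png

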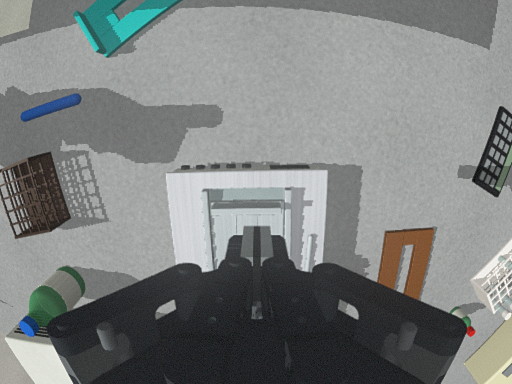

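The wrist view shows the platform's near end and lip (row ~210), with the fingers hiding the nut. The camera sits on the robot side of the fingers, so I'll shift forward until the line, nut and groove come into view.

play_rows([
  [[0, 0, 0], [-34.5, 0, 0], 1],
  [[0, 0, 0], [-34.5, 0, 0], 1],
  [[0, 0, 0], [-34.5, 0, 0], 1],
  [[0, 0, 0], [-34.5, 0, 0], 1],
  [[0, 0, 0], [-34.5, 0, 0], 1],
  [[0, 0, 0], [-34.5, 0, 0], 1],
  [[0, 0, 0], [-34.5, 0, 0], 1],
  [[0, 0, 0], [0, 0, 0], 1],
  [[0, 0, 0], [0, 0, 0], 1],
  [[0, 0, 0], [0, 0, 0], 1],
])

```text
t: 3.23
tcp_pos: [0.6666, -0.0519, 0.2654]
tool_rot: [-0.076, 0.997, 0.0, -0.001]
force: [-0.5, 0.4, 0.2]
finger_gap: -0.0
gripper_force: 0.0
```

```bash
cat >> h.py <<'E'
def fpts(uv,c,z=None,d=None):
    """fisheye pixels -> world on plane z, or with depth"""
    uv=np.atleast_2d(np.array(uv,float)); f=192/np.tan(np.radians(c['vfov'])/2)
    q=uv-[c['cx'],c['cy']]; r=np.hypot(*q.T)+1e-9; t=r/f
    ray=np.c_[q/r[:,None]*np.tan(t)[:,None],np.ones(len(r))]@rot(c).T
    k=(z-c['xyz'][2])/ray[:,2] if d is None else np.asarray(d)
    return ray*k[:,None]+c['xyz']
def fproj(X,c):
    f=192/np.tan(np.radians(c['vfov'])/2); q=(np.atleast_2d(X)-c['xyz'])@rot(c)
    r=np.hypot(q[:,0],q[:,1]); t=np.arctan2(r,q[:,2]); return q[:,:2]/r[:,None]*(f*t)[:,None]+[c['cx'],c['cy']]
E
python3 - <<'E'
from h import *
s=sense();print(s['tcp_pos'],s['tool_rot'],s['q'])
p,d,c=snap('wrist','w2');print(c['xyz'])
cv2.imwrite('pics/w2c.png',cv2.resize(p[0:240,140:380,::-1],None,fx=2.5,fy=2.5,interpolation=cv2.INTER_CUBIC))
E
```

```text
[ 0.66661963 -0.0518983   0.26544791] [-7.62860906e-02  9.97085034e-01  3.05061716e-04 -1.33239415e-03] [-2.44363450e-01  5.64485865e-01  1.28320584e+00 -2.71201598e-04
  1.29662221e+00 -1.96780669e+00]
[ 0.60135171 -0.06315554  0.39947095]
```

View pics/w2c.png

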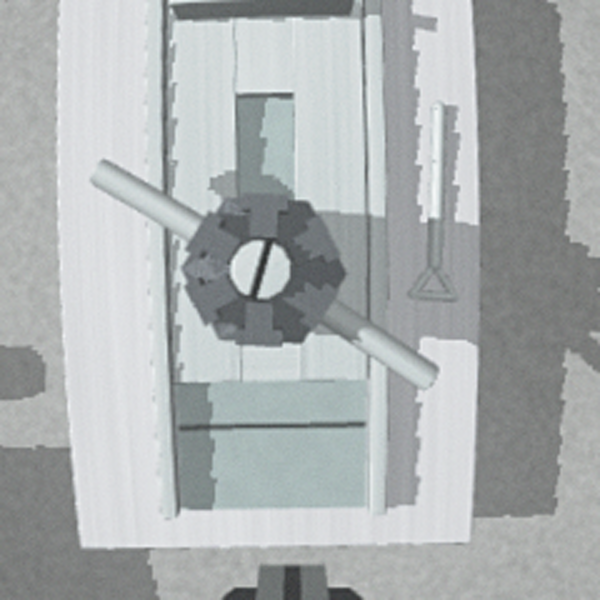

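```bash
python3 - <<'E'
from h import *
p,d,c=load('w2'); g=cv2.cvtColor(p,cv2.COLOR_RGB2GRAY).astype(float)
C=lambda u,v:((u+.5)/2.5-.5+140,(v+.5)/2.5-.5)
def rowfit(us,v0,v1,kind):
    o=[]
    for u in us:
        col=g[v0:v1,u]
        if kind=='dark':
            w=np.clip(np.median(col)-8-col,0,None); 
            if w.sum()<5: continue
            o.append((u,v0+(w*np.arange(len(w))).sum()/w.sum()))
        else:
            e=np.clip(-np.diff(col),0,None); k=e.argmax(); sl=slice(max(k-1,0),k+2); o.append((u,v0+.5+(e[sl]*np.arange(len(e))[sl]).sum()/e[sl].sum()))
    o=np.array(o); k=np.polyfit(*o.T,1); r=o[:,1]-np.polyval(k,o[:,0]); o=o[abs(r)<.6]; print(kind,len(o),np.std(o[:,1]-np.polyval(np.polyfit(*o.T,1),o[:,0]))); return o
L=rowfit(range(213,284),164,176,'dark'); E=rowfit(range(213,286),146,158,'edge')
LW=fpts(L,c,z=.050); EW=fpts(E,c,z=.060)
for W in(LW,EW):
    k=np.polyfit(W[:,1],W[:,0],1); print('x=%.4f+ %.4f*(y+.05)'%(np.polyval(k,-.05),k[0]), 'yaw',np.degrees(-np.arctan(k[0])), W[:,:2].mean(0))
# depth check
for uv in [(245,158),(220,140),(220,110)]:
    print(uv, fpts([uv],c,d=[d[uv[1],uv[0]]]))
# rail direction: platform edges; tools: groove, top of stud
for n,uv,z in [('groove1',C(257,298),.136),('groove2',C(268,240),.136),('stud',C(260,269),.136),('armtip R',C(432,378),.1),('armtip L',C(97,170),.1),('lip top far',C(175,18),.084),('lip2',C(352,14),.084)]:
    print(n,fpts([uv],c,z=z).round(4), 'depth-based',fpts([uv],c,d=[d[int(round(uv[1])),int(round(uv[0]))]]).round(4))
cv2.imwrite('pics/w2d.png',cv2.resize(p[68:146,205:285,::-1],None,fx=7,fy=7,interpolation=cv2.INTER_CUBIC))
E
```

```text
dark 70 0.11727416536838682
edge 68 0.24699017739328966
x=0.6689+ -0.1726*(y+.05) yaw 9.791041550168309 [ 0.67100614 -0.06227344]
x=0.6451+ -0.1743*(y+.05) yaw 9.888605090200262 [ 0.64742238 -0.06326422]
(245, 158) [[ 0.65741286 -0.06829937  0.04928838]]
(220, 140) [[ 0.63913915 -0.09959945  0.06041246]]
(220, 110) [[ 0.60447756 -0.09849726  0.10896481]]
groove1 [[ 0.6092 -0.0744  0.136 ]] depth-based [[ 0.6093 -0.0745  0.1343]]
groove2 [[ 0.5883 -0.0737  0.136 ]] depth-based [[ 0.5883 -0.0737  0.1359]]
stud [[ 0.5989 -0.0749  0.136 ]] depth-based [[ 0.5989 -0.075   0.1337]]
armtip R [[ 6.31e-01 -5.00e-04  1.00e-01]] depth-based [[ 0.6308 -0.001   0.1023]]
armtip L [[ 0.5662 -0.1485  0.1   ]] depth-based [[ 0.5666 -0.1476  0.1032]]
lip top far [[ 0.4923 -0.1307  0.084 ]] depth-based [[ 0.4853 -0.1351  0.0637]]
lip2 [[ 0.4801 -0.0562  0.084 ]] depth-based [[ 0.4705 -0.0556  0.0592]]
```

View pics/w2d.png

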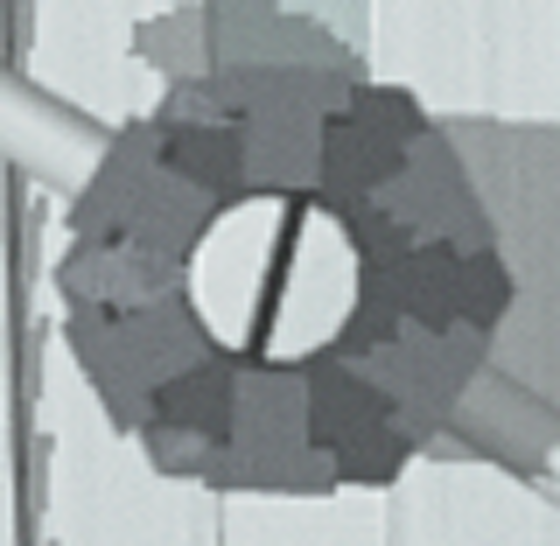

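```bash
cat > nut.py <<'E'
from h import *
def nut(f,ctr=(.599,-.075)):
    p,d,c=load(f); g=cv2.cvtColor(p,cv2.COLOR_RGB2GRAY).astype(float)
    v,u=np.mgrid[:384,:512]; W=fpts(np.c_[u.ravel(),v.ravel()],c,d=d.ravel())
    z=W[:,2]; gg=g.ravel(); ctr=np.array(ctr)
    # stud top: bright, near centre, high
    for _ in range(3):
        r=np.hypot(*(W[:,:2]-ctr).T); m=(r<.0125)&(z>.12)&(gg>150); P=W[m,:2]
        hull=cv2.convexHull((P*1e5).astype(np.float32)); (x,y),rad=cv2.minEnclosingCircle(hull); ctr=np.array([x,y])/1e5
    zt=np.median(z[m]); W2=fpts(np.c_[u.ravel(),v.ravel()],c,z=zt)[:,:2]
    r=np.hypot(*(W2-ctr).T); m=(r<.0088); w=np.clip(150-gg[m],0,None)
    X=W2[m]; mu=(w[:,None]*X).sum(0)/w.sum(); cov=np.cov((X-mu).T,aweights=w); e,V=np.linalg.eigh(cov)
    gr=np.degrees(np.arctan2(V[1,1],V[0,1]))%180
    r=np.hypot(*(W[:,:2]-ctr).T)
    m=(z>.085)&(z<.118)&(r>.04)&(r<.078)
    P=W[m,:2]-ctr; e,V=np.linalg.eigh(P.T@P); arm=np.degrees(np.arctan2(V[1,1],V[0,1]))%180
    # offset-corrected: line through each arm's mean
    s=P@V[:,1]; a,b=P[s>0],P[s<0]
    out=[np.degrees(np.arctan2(*q.mean(0)[::-1]))%360 if len(q) else None for q in (a,b)]
    m=(r>.014)&(r<.025)&(z>zt-.018)&(z<zt+.002); th=np.arctan2(W[m,1]-ctr[1],W[m,0]-ctr[0])
    tooth=np.degrees(np.angle(np.exp(6j*th).sum()))/6
    print('ctr',ctr.round(4),'rad',rad*1e-5,'zt',zt.round(4),'groove',gr.round(1),'aniso',np.sqrt(e).round(3),'arm',arm.round(1),out,len(a),len(b),'tooth mod60',tooth%60,'arm z',[W[(z>.085)&(z<.118)&(r>.055)&(r<.07)][:,2].max()])
    print('nut deg mod60 by tooth:',(gr-(tooth+30))%60,'by arm:',(gr-(arm+30))%60)
    return ctr
E
python3 - <<'E'
from nut import *
nut('w2')
E
```

```text
nut.py:12: RuntimeWarning: invalid value encountered in divide
  X=W2[m]; mu=(w[:,None]*X).sum(0)/w.sum(); cov=np.cov((X-mu).T,aweights=w); e,V=np.linalg.eigh(cov)
Traceback (most recent call last):
  File "nut.py", line 12, in nut
    X=W2[m]; mu=(w[:,None]*X).sum(0)/w.sum(); cov=np.cov((X-mu).T,aweights=w); e,V=np.linalg.eigh(cov)
                                                  ~~~~~~^^^^^^^^^^^^^^^^^^^^^
ZeroDivisionError: Weights sum to zero, can't be normalized
```

```bash
python3 - <<'E'
from nut import *
p,d,c=load('w2'); g=cv2.cvtColor(p,cv2.COLOR_RGB2GRAY)
print(g[98:118:2,232:258:2]); print(d[98:118:4,232:258:4]); print(fproj([[.599,-.075,.136]],c))
E
sed -i 's/    for _ in range(3):/    for _ in range(2):/; s/(x,y),rad=cv2.minEnclosingCircle(hull); ctr=np.array(\[x,y\])\/1e5/rad=0; ctr=P.mean(0); print(len(P),ctr)/' nut.py
python3 - <<'E'
from nut import *
nut('w2')
E
```

```text
[[116 105 134 215 220 221 222  66 113 185 118  82  91]
 [118 109 224 215 218 219 178  53 188 219 217  99  89]
 [106 219 217 220 215 220 126  67 216 215 215 158  81]
 [156 224 218 216 216 223  74  76 220 213 211 215 101]
 [194 219 218 214 216 191  54 157 216 208 211 216 100]
 [204 216 214 216 217 148  51 197 213 212 208 214 102]
 [177 221 213 214 223  99  74 215 211 210 207 211  99]
 [101 226 215 215 207  60 113 215 211 210 214 193  87]
 [106 155 219 217 163  58 186 211 208 208 208 102  91]
 [117  96 187 218 120  63 211 213 209 203 150  83  91]]
[[0.2580913  0.26720387 0.25276327 0.2529234  0.25228003 0.27629557
  0.25859118]
 [0.26002327 0.25398025 0.25291017 0.2523845  0.25212863 0.25461084
  0.27762792]
 [0.27738    0.2543502  0.25401372 0.2534375  0.25385633 0.25420582
  0.25513998]
 [0.2760663  0.25435036 0.2539963  0.25462964 0.2551932  0.25441682
  0.2793937 ]
 [0.2621418  0.25706166 0.25630417 0.25674748 0.25512096 0.25624716
  0.2637587 ]]
[[243.54481273 107.36884285]]
735 [ 0.600185   -0.06867393]
645 [ 0.60053259 -0.06688156]
ctr [ 0.6005 -0.0669] rad 0.0 zt 0.3995 groove 90.0 aniso [0.109 1.674] arm 66.3 [np.float64(64.53111696471969), np.float64(247.84937418598832)] 389 424 tooth mod60 0.0 arm z [np.float64(0.10511938087996853)]
nut deg mod60 by tooth: 0.0 by arm: 53.684060975309436
```

```bash
sed -i 's/(z>.12)&(gg>150)/(z>.12)\&(z<.16)\&(gg>150)/' nut.py
python3 - <<'E'
from nut import *
nut('w2')
E
```

```text
349 [ 0.5988946  -0.07477736]
349 [ 0.5988946  -0.07477736]
ctr [ 0.5989 -0.0748] rad 0.0 zt 0.1344 groove 172.8 aniso [0.1   1.754] arm 66.2 [np.float64(66.22142776373052), np.float64(246.18177578303616)] 431 423 tooth mod60 6.469196290397704 arm z [np.float64(0.10529782323701126)]
nut deg mod60 by tooth: 16.35227819540586 by arm: 16.618894219654933
```

The images give these values:
- **Stud and nut:** stud axis (0.5989, -0.0748). Nut ≈16.5° past a slot, with the arms at yaw 66.2°/246.2°. Tooth and arm estimates agree.
- **Platform and jaw:** platform yaw 9.8°, jaw edge 23.5 mm short of the line.

Next I go behind the lip.

play_rows([
  [[0, 0, -1], [0, 0, 0], 1],
  [[0, 0, 0], [33.7, -1.6, 0], 1],
  [[0, 0, 0], [33.7, -1.6, 0], 1],
  [[0, 0, 0], [33.7, -1.6, 0], 1],
  [[0, 0, 0], [33.7, -1.6, 0], 1],
  [[0, 0, 0], [33.7, -1.6, 0], 1],
  [[0, 0, 0], [33.7, -1.6, 0], 1],
  [[0, 0, 0], [33.7, -1.6, 0], 1],
  [[0, 0, 0], [0, 0, 20], 1],
  [[0, 0, 0], [0, 0, 20], 1],
  [[0, 0, 0], [0, 0, 0], 1],
])

```text
t: 4.2
tcp_pos: [0.4337, -0.1025, 0.2247]
tool_rot: [-0.085, 0.996, 0.001, -0.002]
force: [-1.4, -0.1, -0.6]
finger_gap: -0.003
gripper_force: 0.0
```

play_rows([
  [[0, 0, 0], [0, 0, 30], 1],
  [[0, 0, 0], [0, 0, 30], 1],
  [[0, 0, 0], [0, 0, 30], 1],
  [[0, 0, 0], [0, 0, 30], 1],
  [[0, 0, 0], [0, 0, 15], 1],
  [[0, 0, 0], [0, 0, 10], 1],
  [[0, 0, 0], [0, 0, 8], 1],
  [[0, 0, 0], [0, 0, 0], 1],
  [[0, 0, 0], [0, 0, 0], 1],
])

```text
t: 4.95
tcp_pos: [0.4375, -0.1035, 0.0738]
tool_rot: [-0.085, 0.996, -0.0, 0.0]
force: [-0.9, 0.4, 0.3]
finger_gap: -0.001
gripper_force: 0.0
```

```bash
cat >> h.py <<'E'
S=np.array([.5989,-.0748]); psi=np.radians(9.8); AX=np.array([np.cos(psi),np.sin(psi)])
def st():
    s=sense(); r=R.from_quat(s['tool_rot']).as_matrix(); d=s['tcp_pos'][:2]-S
    print('t %.2f'%s['t'],'tcp',s['tcp_pos'].round(4),'plat xy mm',(1e3*np.array([d@AX,-d[0]*AX[1]+d[1]*AX[0]])).round(1),'toolx yaw %.2f'%np.degrees(np.arctan2(r[1,0],r[0,0])),'tilt',r[:2,2].round(4),'q',s['q'].round(2),'F',s['force'].round(1))
E
python3 -c "
from h import *
st()"
```

```text
t 4.95 tcp [ 0.4375 -0.1035  0.0738] plat xy mm [-163.9   -0.8] toolx yaw -170.22 tilt [ 0.0006 -0.0003] q [-0.48  0.61  2.   -0.    0.53 -2.22] F [-0.9  0.4  0.3]
```

play_rows([
  [[0, 0, 0], [-8, 0, 0], 1],
  [[0, 0, 0], [-6, 0, 0], 1],
  [[0, 0, 0], [-3, 0, 0], 1],
  [[0, 0, 0], [-1.5, 0, 0], 1],
  [[0, 0, 0], [-1.5, 0, 0], 1],
  [[0, 0, 0], [0, 0, 0], 1],
])

```text
t: 5.45
tcp_pos: [0.4573, -0.0999, 0.0735]
tool_rot: [-0.085, 0.996, -0.0, 0.0]
force: [-0.3, -0.6, -0.2]
finger_gap: -0.001
gripper_force: 0.0
```

play_rows([
  [[0, 0, 0], [-2, 0, 0], 1],
  [[0, 0, 0], [-2, 0, 0], 1],
  [[0, 0, 0], [-2, 0, 0], 1],
])

```text
t: 5.7
tcp_pos: [0.46, -0.0988, 0.0733]
tool_rot: [-0.086, 0.996, 0.001, -0.003]
force: [-9.8, -5.9, 8.0]
finger_gap: -0.002
gripper_force: 5.3
```

play_rows([
  [[0, 0, 0], [-2, 0, 0], 1],
  [[0, 0, 0], [-2, 0, 0], 1],
  [[0, 0, 0], [-2, 0, 0], 1],
  [[0, 0, 0], [-2, 0, 0], 1],
  [[0, 0, 0], [-1, 0, 0], 1],
  [[0, 0, 0], [-1, 0, 0], 1],
  [[0, 0, 0], [0, 0, 0], 1],
])

```text
t: 6.28
tcp_pos: [0.4652, -0.097, 0.0733]
tool_rot: [-0.087, 0.996, 0.002, -0.008]
force: [-16.8, -9.5, 11.4]
finger_gap: 0.001
gripper_force: 9.0
```

```bash
python3 -c "
from h import *
st(); snap('top','top1')"
```

```text
t 6.28 tcp [ 0.4652 -0.097   0.0733] plat xy mm [-135.5    0.9] toolx yaw -170.05 tilt [-0.0157  0.0021] q [-0.44  0.63  1.93 -0.01  0.6  -2.18] F [-16.8  -9.5  11.4]
```

```bash
python3 - <<'E'
from h import *
a=load('top0')[0][80:198,238:332,::-1]; b=load('top1')[0][80:198,238:332,::-1]
cv2.imwrite('pics/cmp.png',np.hstack([cv2.resize(x,None,fx=4.2,fy=4.2,interpolation=cv2.INTER_CUBIC) for x in(a,b)]))
E
```

```text
(no output)
```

View pics/cmp.png

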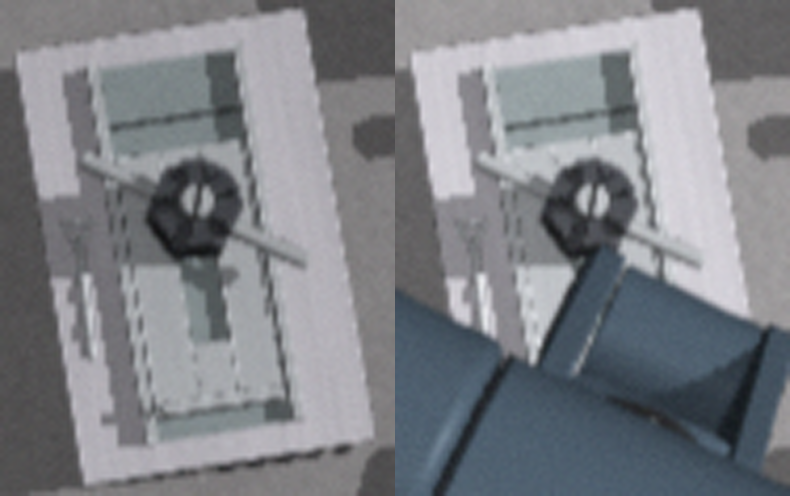

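play_rows([
  [[0, 0, 0], [-1.5, 0, 0], 1],
  [[0, 0, 0], [-1.5, 0, 0], 1],
  [[0, 0, 0], [-1.5, 0, 0], 1],
  [[0, 0, 0], [-1.5, 0, 0], 1],
  [[0, 0, 0], [-1.5, 0, 0], 1],
  [[0, 0, 0], [-1.5, 0, 0], 1],
  [[0, 0, 0], [0, 0, 0], 1],
  [[0, 0, 0], [0, 0, 0], 1],
])

```text
t: 7.0
tcp_pos: [0.4714, -0.0958, 0.0733]
tool_rot: [-0.087, 0.996, 0.002, -0.01]
force: [-22.3, -14.7, 15.6]
finger_gap: 0.0
gripper_force: 12.4
```

```bash
python3 -c "
from h import *
st()"
```

```text
t 7.00 tcp [ 0.4714 -0.0958  0.0733] plat xy mm [-129.3    1. ] toolx yaw -169.98 tilt [-0.0212  0.0021] q [-0.43  0.63  1.91 -0.01  0.62 -2.17] F [-22.3 -14.7  15.6]
```

play_rows([
  [[0, 0, 0], [0, -1, -1.5], 1],
  [[0, 0, 0], [0, -1, -1.5], 1],
  [[0, 0, 0], [0, -1, -1.5], 1],
  [[0, 0, 0], [0, -1, -1.5], 1],
  [[0, 0, 0], [0, 0, 0], 1],
])

```text
t: 7.42
tcp_pos: [0.4808, -0.099, 0.0789]
tool_rot: [-0.085, 0.996, 0.001, -0.002]
force: [-5.9, 0.4, -2.1]
finger_gap: -0.003
gripper_force: 2.7
```

```bash
python3 -c "
from h import *
st()"
```

```text
t 7.42 tcp [ 0.4808 -0.099   0.0789] plat xy mm [-120.5   -3.7] toolx yaw -170.21 tilt [-0.0034  0.0015] q [-0.43  0.62  1.89 -0.    0.63 -2.17] F [-5.9  0.4 -2.1]
```

```bash
cat > gap.py <<'E'
from h import *
def gap(f,lo=.030,hi=.095,ys=(-30,-26,-22,-18,14,18,22,26,30)):
    p,d,c=load(f); g=cv2.cvtColor(p,cv2.COLOR_RGB2GRAY).astype(np.float32)
    s=np.arange(lo,hi,.0005); AY=np.array([-AX[1],AX[0]]); acc={}
    for nm,z in(('line',.05),('edge',.06)):
        ysr=np.arange(-36,37,2)*1e-3
        X=S+s[None,:,None]*AX+ysr[:,None,None]*AY; X=np.dstack([X,np.full(X.shape[:2],z)])
        uv=proj(X,c).astype(np.float32); acc[nm]=cv2.remap(g,uv[...,0],uv[...,1],cv2.INTER_CUBIC)
    return s,acc
if __name__=='__main__':
    import sys
    for f in sys.argv[1:]:
        s,a=gap(f); L=np.median(a['line'],0); E=np.median(a['edge'],0)
        w=(s>.066)&(s<.085); b=np.clip(np.median(L[w])-6-L,0,None)*w*(abs(s-s[w][L[w].argmin()])<.005); print(f,'line',(s*b).sum()/b.sum())
        ll=(s*b).sum()/b.sum(); D=-np.gradient(cv2.GaussianBlur(E[None],(0,0),2)[0]); k=[i for i in range(1,len(s)-1) if D[i]>D[i-1] and D[i]>=D[i+1] and D[i]>.3]; print([(round(s[i]*1e3,1),round(float(D[i]),2)) for i in k]); print(E[::4].round(0).astype(int))
E
python3 -c "
from h import *
snap('top','top2'); st()"; python3 gap.py top0 top1 top2
```

```text
t 7.47 tcp [ 0.4809 -0.099   0.0789] plat xy mm [-120.4   -3.8] toolx yaw -170.20 tilt [-0.0032  0.0013] q [-0.43  0.62  1.89 -0.    0.63 -2.17] F [-4.7 -0.2 -2.5]
top0 line 0.07085038039187802
[(np.float64(47.0), 2.93), (np.float64(65.5), 4.15)]
[ 77  95 125 150 158 161 162 161 154 141 132 131 130 129 129 129 129 122
 105  90  94 114 127 129 129 130 130 130 130 130 131 130 130]
top1 line 0.07078167319489491
[(np.float64(53.0), 3.51), (np.float64(65.5), 4.99)]
[ 98 122 153 176 186 192 193 193 193 196 194 183 169 158 155 157 156 148
 127 109 115 138 155 157 156 156 156 156 157 156 157 158 157]
top2 line 0.07247518710790012
[(np.float64(67.0), 6.69)]
[ 95 119 147 175 189 191 192 192 192 194 194 195 194 193 193 194 195 193
 173 145 126 139 155 157 157 157 157 157 158 158 158 158 158]
```

The forces have relaxed and the jaw is about 2.4 mm short, so the target TCP is at about -118.

play_rows([
  [[0, 0, 0], [-1, 0, -0.3], 1],
  [[0, 0, 0], [-1, 0, -0.3], 1],
  [[0, 0, 0], [-0.5, 0, 0], 1],
  [[0, 0, 0], [0, 0, 0], 1],
  [[0, 0, 0], [0, 0, 0], 1],
])

```text
t: 7.88
tcp_pos: [0.4846, -0.0989, 0.0798]
tool_rot: [-0.085, 0.996, 0.0, -0.0]
force: [-3.9, 1.3, -2.4]
finger_gap: 0.001
gripper_force: 2.1
```

```bash
python3 -c "
from h import *
st()"
```

```text
t 7.88 tcp [ 0.4846 -0.0989  0.0798] plat xy mm [-116.8   -4.3] toolx yaw -170.21 tilt [-0.0004  0.0003] q [-0.43  0.62  1.89  0.    0.63 -2.17] F [-3.9  1.3 -2.4]
```

play_rows([
  [[0, 0, 0], [3, 0, 0], 1],
  [[0, 0, 0], [10, 0, 0], 1],
  [[0, 0, 0], [20, 0, 0], 1],
  [[0, 0, 0], [5, 0, -25], 1],
  [[0, 0, 0], [0, 0, -40], 1],
  [[0, 0, 0], [0, 0, -40], 1],
  [[0, 0, 0], [0, 0, -40], 1],
  [[0, 0, 0], [0, 0, -41], 1],
  [[0, 0, 0], [0, 0, 0], 1],
])

```text
t: 8.63
tcp_pos: [0.4527, -0.1086, 0.2744]
tool_rot: [-0.085, 0.996, -0.006, 0.01]
force: [1.0, -0.5, 0.1]
finger_gap: 0.005
gripper_force: 0.0
```

play_rows([
  [[0, 0, 0], [-32, 0.6, 0], 1],
  [[0, 0, 0], [-32, 0.6, 0], 1],
  [[0, 0, 0], [-32, 0.6, 0], 1],
  [[0, 0, 0], [-32, 0.6, 0], 1],
  [[0, 0, 0], [-32, 0.6, 0], 1],
  [[0, 0, 0], [-32, 0.6, 0], 1],
  [[0, 0, 0], [-31, 0.6, 0], 1],
  [[0, 0, 0], [0, 0, 0], 1],
  [[0, 0, 0], [0, 0, 0], 1],
  [[0, 0, 0], [0, 0, 0], 1],
])

```text
t: 9.47
tcp_pos: [0.6659, -0.064, 0.2657]
tool_rot: [-0.085, 0.996, -0.0, 0.0]
force: [0.2, 0.3, -0.3]
finger_gap: 0.002
gripper_force: 0.0
```

```bash
python3 - <<'E'
from nut import *
st(); p,d,c=snap('wrist','w3'); nut('w3')
cv2.imwrite('pics/w3c.png',cv2.resize(p[90:220,170:330,::-1],None,fx=4.5,fy=4.5,interpolation=cv2.INTER_CUBIC))
print(fproj(np.r_[S+AX*.0733,.05],c),fproj(np.r_[S+AX*.0733,.06],c))
E
```

```text
t 9.47 tcp [ 0.6659 -0.064   0.2657] plat xy mm [67.8 -0.7] toolx yaw -170.23 tilt [ 0.0003 -0.0002] q [-0.26  0.56  1.28 -0.    1.29 -2.  ] F [ 0.2  0.3 -0.3]
361 [ 0.5988746  -0.07510546]
361 [ 0.5988746  -0.07510546]
ctr [ 0.5989 -0.0751] rad 0.0 zt 0.1344 groove 172.5 aniso [0.1  1.75] arm 66.2 [np.float64(66.22990433810003), np.float64(246.15973638819)] 423 437 tooth mod60 6.262444337573889 arm z [np.float64(0.10511430917980685)]
nut deg mod60 by tooth: 16.267337706425593 by arm: 16.330174040377898
[[258.20392354 171.64243533]] [[258.24298448 173.37315213]]
```

View pics/w3c.png

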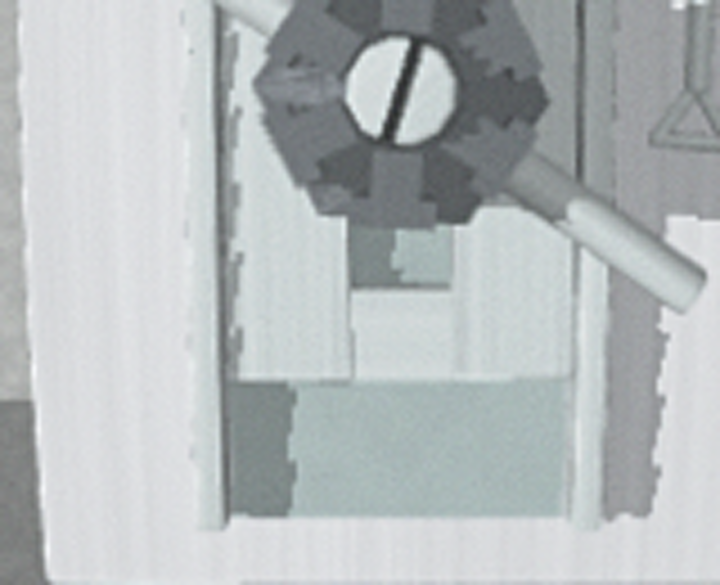

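```bash
cat > edge.py <<'E'
from h import *
def edge(f,rows,cols,kind,z):
    p,d,c=load(f); g=cv2.cvtColor(p,cv2.COLOR_RGB2GRAY).astype(float); o=[]
    v0,v1=rows
    for u in range(*cols):
        col=g[v0:v1,u]
        if kind=='dark':
            w=np.clip(np.median(col)-8-col,0,None); 
            if w.sum()>5:o.append((u,v0+(w*np.arange(len(w))).sum()/w.sum()))
        else:
            e=np.clip(-np.diff(col),0,None);k=e.argmax();sl=slice(max(k-1,0),k+2);o.append((u,v0+.5+(e[sl]*np.arange(len(e))[sl]).sum()/e[sl].sum()))
    o=np.array(o); r=o[:,1]-np.median(o[:,1]); o=o[abs(r)<2]
    k=np.polyfit(*o.T,1); o=o[abs(o[:,1]-np.polyval(k,o[:,0]))<.6]
    W=fpts(o,c,z=z)[:,:2]-S; s=W@AX; print(f,kind,len(o),'row %.2f'%o[:,1].mean(),'s mm %.2f +- %.2f'%(1e3*np.median(s),1e3*s.std()))
E
python3 - <<'E'
from edge import *
edge('w2',(164,176),(213,284),'dark',.05); edge('w2',(146,158),(213,286),'edge',.06)
edge('w3',(165,185),(222,296),'edge',.06)
E
```

```text
w2 dark 70 row 169.96 s mm 73.19 +- 0.13
w2 edge 68 row 151.68 s mm 49.78 +- 0.28
w3 edge 71 row 173.95 s mm 74.04 +- 0.42
```

The jaw edge measures +0.85 mm from the line, inside tolerance. Now I go behind the +y arm (yaw 66°) with the finger's flat side facing the bar.

play_rows([
  [[0, 0, 0], [18.5, 24, 0], 1],
  [[0, 0, 0], [18.5, 24, 0], 1],
  [[0, 0, 0], [18.5, 24, 0], 1],
  [[0, 0, 5.6], [0, 0, 0], 1],
  [[0, 0, 5.6], [0, 0, 0], 1],
  [[0, 0, 5.6], [0, 0, 0], 1],
  [[0, 0, 5.6], [0, 0, 0], 1],
  [[0, 0, 5.6], [0, 0, 0], 1],
  [[0, 0, 5.6], [0, 0, 0], 1],
  [[0, 0, 0], [0, 0, 25], 1],
  [[0, 0, 0], [0, 0, 25], 1],
  [[0, 0, 0], [0, 0, 0], 1],
])

```text
t: 10.52
tcp_pos: [0.5951, -0.0021, 0.2123]
tool_rot: [0.207, 0.978, -0.0, -0.004]
force: [-0.5, 0.8, -0.4]
finger_gap: -0.0
gripper_force: 0.0
```

```bash
cat >> h.py <<'E'
S=np.array([.5989,-.0750])
def pol(th=None):
    s=sense(); r=R.from_quat(s['tool_rot']).as_matrix(); d=s['tcp_pos'][:2]-S; tl=r[:2,:2].T@d*1e3
    yaw=np.degrees(np.arctan2(r[1,0],r[0,0])); F=r.T@s['force']
    print('t %.2f z %.4f'%(s['t'],s['tcp_pos'][2]),'stud->tcp in tool x,y mm',tl.round(1),'bar-if-touching yaw %.1f (face: %.1f)'%(np.degrees(np.arctan2(d[1],d[0]))-np.degrees(np.arcsin(17/np.hypot(*d)/1e3)),yaw-90),'Ftool',F.round(1),'tilt',r[:2,2].round(3),'q6 %.2f'%s['q'][5],'mom',(s['ft_torque']).round(2))
E
python3 -c "
from h import *
pol()"
```

```text
t 10.52 z 0.2123 stud->tcp in tool x,y mm [33.  65.1] bar-if-touching yaw 79.5 (face: 66.1) Ftool [0.7 0.5 0.4] tilt [-0.009  0.002] q6 -1.35 mom [ 0.    0.03 -0.05]
```

play_rows([
  [[0, 0, 0], [0, 0, 30], 1],
  [[0, 0, 0], [0, 0, 30], 1],
  [[0, 0, 0], [0, 0, 30], 1],
  [[0, 0, 0], [0, 0, 20], 1],
  [[0, 0, 0], [0, 0, 14], 1],
  [[0, 0, 0], [-5, 1, 0], 1],
  [[0, 0, 0], [-5, 0, 0], 1],
  [[0, 0, 0], [0, 0, 0], 1],
  [[0, 0, 0], [0, 0, 0], 1],
])

```text
t: 11.27
tcp_pos: [0.6106, -0.0058, 0.0939]
tool_rot: [0.207, 0.978, 0.0, 0.002]
force: [-0.2, 0.1, -0.4]
finger_gap: -0.002
gripper_force: 0.0
```

```bash
python3 -c "
from h import *
pol()"
```

```text
t 11.27 z 0.0939 stud->tcp in tool x,y mm [17.3 68. ] bar-if-touching yaw 66.4 (face: 66.2) Ftool [0.2 0.1 0.4] tilt [ 0.004 -0.001] q6 -1.35 mom [-0.04  0.01 -0.03]
```

play_rows([
  [[0, 0, 3], [-3.5, 0.8, 0], 1],
  [[0, 0, 3], [-3.5, 0.8, 0], 1],
  [[0, 0, 3], [-3.5, 0.8, 0], 1],
  [[0, 0, 3], [-3.5, 0.8, 0], 1],
  [[0, 0, 3], [-3.5, 0.8, 0], 1],
  [[0, 0, 3], [-3.5, 0.8, 0], 1],
])

```text
t: 11.77
tcp_pos: [0.6294, -0.0119, 0.0932]
tool_rot: [0.358, 0.934, 0.0, 0.0]
force: [-1.2, 0.3, -0.2]
finger_gap: 0.001
gripper_force: 0.5
```

```bash
python3 -c "
from h import *
pol()"
```

```text
t 11.77 z 0.0932 stud->tcp in tool x,y mm [19.5 67.3] bar-if-touching yaw 50.2 (face: 48.0) Ftool [ 1.1 -0.6  0.2] tilt [0.001 0.   ] q6 -1.03 mom [ 0.09  0.17 -0.01]
```

play_rows([
  [[0, 0, 3], [-3.6, 0.9, 0], 1],
  [[0, 0, 3], [-3.6, 0.9, 0], 1],
  [[0, 0, 3], [-3.6, 0.9, 0], 1],
  [[0, 0, 3], [-3.6, 0.9, 0], 1],
  [[0, 0, 3], [-3.6, 0.9, 0], 1],
  [[0, 0, 3], [-3.6, 0.9, 0], 1],
])

```text
t: 12.27
tcp_pos: [0.6474, -0.0247, 0.0933]
tool_rot: [0.5, 0.866, 0.0, 0.0]
force: [-1.4, 0.9, -1.5]
finger_gap: -0.004
gripper_force: 0.5
```

```bash
python3 -c "
from h import *
pol()"
```

```text
t 12.27 z 0.0933 stud->tcp in tool x,y mm [19.2 67.2] bar-if-touching yaw 31.9 (face: 30.0) Ftool [ 1.5 -0.7  1.5] tilt [0.001 0.   ] q6 -0.73 mom [0.07 0.07 0.02]
```

play_rows([
  [[0, 0, 3], [-3.6, 0.9, 0], 1],
  [[0, 0, 3], [-3.6, 0.9, 0], 1],
  [[0, 0, 3], [-3.6, 0.9, 0], 1],
  [[0, 0, 3], [-3.6, 0.9, 0], 1],
])

```text
t: 12.6
tcp_pos: [0.6569, -0.0361, 0.0933]
tool_rot: [0.588, 0.809, 0.0, 0.0]
force: [-0.7, 0.3, -1.8]
finger_gap: 0.004
gripper_force: 0.5
```

```bash
python3 -c "
from h import *
pol()"
```

```text
t 12.60 z 0.0933 stud->tcp in tool x,y mm [19.  67.2] bar-if-touching yaw 19.7 (face: 18.0) Ftool [ 0.5 -0.6  1.8] tilt [0.001 0.   ] q6 -0.54 mom [ 0.11  0.13 -0.01]
```

play_rows([
  [[0, 0, 3], [-3.5, 0.9, 0], 1],
  [[0, 0, 3], [-3.5, 0.9, 0], 1],
  [[0, 0, 3], [-3.5, 0.9, 0], 1],
  [[0, 0, 3], [-3.5, 0.9, 0], 1],
  [[0, 0, 3], [-3.5, 0.9, 0], 1],
])

```text
t: 13.02
tcp_pos: [0.6651, -0.0522, 0.0933]
tool_rot: [0.688, 0.726, 0.0, 0.0]
force: [-0.2, 1.0, -0.8]
finger_gap: -0.001
gripper_force: 0.4
```

```bash
python3 -c "
from h import *
pol()"
```

```text
t 13.02 z 0.0933 stud->tcp in tool x,y mm [19.3 67.3] bar-if-touching yaw 4.9 (face: 3.0) Ftool [ 1.  -0.2  0.8] tilt [0.001 0.   ] q6 -0.30 mom [ 0.15  0.04 -0.03]
```

play_rows([
  [[0, 0, 3], [-3.5, 0.9, 0], 1],
  [[0, 0, 3], [-3.5, 0.9, 0], 1],
  [[0, 0, 3], [-3.5, 0.9, 0], 1],
  [[0, 0, 3], [-3.5, 0.9, 0], 1],
  [[0, 0, 3], [-3.5, 0.9, 0], 1],
])

```text
t: 13.43
tcp_pos: [0.6685, -0.0692, 0.093]
tool_rot: [0.777, 0.629, 0.001, -0.0]
force: [-0.5, 2.2, -1.4]
finger_gap: 0.001
gripper_force: 1.3
```

```bash
python3 -c "
from h import *
pol()"
```

```text
t 13.43 z 0.0930 stud->tcp in tool x,y mm [20.1 66.9] bar-if-touching yaw -9.3 (face: -12.0) Ftool [ 2.1 -1.   1.4] tilt [0.001 0.001] q6 -0.06 mom [ 0.42 -0.   -0.02]
```

play_rows([
  [[0, 0, 3], [-3.5, 0.9, 0], 1],
  [[0, 0, 3], [-3.5, 0.9, 0], 1],
  [[0, 0, 3], [-3.5, 0.9, 0], 1],
  [[0, 0, 3], [-3.5, 0.9, 0], 1],
])

```text
t: 13.77
tcp_pos: [0.6681, -0.0831, 0.0928]
tool_rot: [0.839, 0.545, 0.001, -0.001]
force: [0.0, 3.4, -3.1]
finger_gap: -0.002
gripper_force: 1.9
```

```bash
python3 -c "
from h import *
pol()"
```

```text
t 13.77 z 0.0928 stud->tcp in tool x,y mm [20.8 66.5] bar-if-touching yaw -20.8 (face: -24.0) Ftool [ 3.1 -1.4  3.1] tilt [0.001 0.002] q6 0.13 mom [ 0.67 -0.14 -0.01]
```

play_rows([
  [[0, 0, 3], [-3.5, 0.9, 0], 1],
  [[0, 0, 3], [-3.5, 0.9, 0], 1],
  [[0, 0, 3], [-3.5, 0.9, 0], 1],
  [[0, 0, 0], [0, 0, 0], 1],
  [[0, 0, 0], [0, 0, 0], 1],
])

```text
t: 14.18
tcp_pos: [0.6657, -0.094, 0.0926]
tool_rot: [0.878, 0.479, 0.001, -0.001]
force: [1.0, 4.2, -1.3]
finger_gap: 0.0
gripper_force: 1.9
```

```bash
python3 - <<'E'
from nut import *
pol(); snap('wrist','w4')
p,d,c=snap('top','top3')
W=pts(d,c); r=np.hypot(*(W[...,:2]-S).transpose(2,0,1)); m=(W[...,2]>.08)&(W[...,2]<.115)&(r>.045)&(r<.08)
v,u=np.nonzero(m); P=W[m][:,:2]-S; a=np.degrees(np.arctan2(P[:,1],P[:,0])); print(np.histogram(a,np.arange(-180,181,10)))
E
```

```text
t 14.18 z 0.0926 stud->tcp in tool x,y mm [20.2 66.4] bar-if-touching yaw -30.0 (face: -32.8) Ftool [ 4.1 -1.4  1.3] tilt [0.    0.001] q6 0.26 mom [ 0.74 -0.05  0.02]
(array([0, 0, 0, 0, 0, 0, 0, 0, 0, 0, 0, 0, 0, 0, 0, 0, 0, 0, 0, 0, 0, 0,
       0, 0, 0, 0, 0, 0, 0, 0, 0, 0, 0, 0, 0, 0]), array([-180, -170, -160, -150, -140, -130, -120, -110, -100,  -90,  -80,
        -70,  -60,  -50,  -40,  -30,  -20,  -10,    0,   10,   20,   30,
         40,   50,   60,   70,   80,   90,  100,  110,  120,  130,  140,
        150,  160,  170,  180]))
```

play_rows([
  [[0, 0, 2], [-2.4, 0.6, 0], 1],
  [[0, 0, 2], [-2.4, 0.6, 0], 1],
  [[0, 0, 2], [-2.4, 0.6, 0], 1],
  [[0, 0, 0], [0, 0, 0], 1],
  [[0, 0, 0], [0, 0, 0], 1],
  [[0, 0, 0], [0, 0, 0], 1],
])

```text
t: 14.78
tcp_pos: [0.6631, -0.1012, 0.0922]
tool_rot: [0.902, 0.432, 0.0, -0.0]
force: [0.5, 4.4, -0.7]
finger_gap: -0.004
gripper_force: 2.2
```

```bash
python3 - <<'E'
from nut import *
pol()
E
```

```text
t 14.78 z 0.0922 stud->tcp in tool x,y mm [19.8 66.4] bar-if-touching yaw -36.4 (face: -38.8) Ftool [ 3.8 -2.3  0.7] tilt [0.    0.001] q6 0.36 mom [ 0.82 -0.04 -0.01]
```

play_rows([
  [[0, 0, 0], [5, 0, 0], 1],
  [[0, 0, 0], [10, 0, 0], 1],
  [[0, 0, 0], [0, 0, -25], 1],
  [[0, 0, 0], [0, 0, -40], 1],
  [[0, 0, 0], [0, 0, -40], 1],
  [[0, 0, 0], [0, 0, -40], 1],
  [[0, 0, 0], [0, 0, -27], 1],
  [[0, 0, 0], [-34, -22, 0], 1],
  [[0, 0, 0], [-34, -22, 0], 1],
  [[0, 0, 0], [-34, -22, 0], 1],
  [[0, 0, 0], [0, 0, 0], 1],
  [[0, 0, 0], [0, 0, 0], 1],
])

```text
t: 15.78
tcp_pos: [0.5556, -0.1291, 0.2647]
tool_rot: [0.902, 0.431, -0.0, 0.001]
force: [1.4, 0.6, 0.5]
finger_gap: -0.0
gripper_force: 0.0
```

```bash
python3 - <<'E'
from nut import *
pol(); p,d,c=snap('wrist','w5'); nut('w5'); snap('top','top4')
cv2.imwrite('pics/w5c.png',cv2.resize(p[30:230,130:390,::-1],None,fx=3,fy=3,interpolation=cv2.INTER_CUBIC))
E
python3 gap.py top4
```

```text
t 15.78 z 0.2647 stud->tcp in tool x,y mm [-69.3   0.3] bar-if-touching yaw -142.8 (face: -38.9) Ftool [ 1.4  0.7 -0.5] tilt [ 0.    -0.001] q6 0.26 mom [-0.09 -0.06 -0.03]
355 [ 0.59890226 -0.07503528]
355 [ 0.59890226 -0.07503528]
ctr [ 0.5989 -0.075 ] rad 0.0 zt 0.1343 groove 172.7 aniso [0.099 1.731] arm 143.3 [np.float64(143.25854245422724), np.float64(323.4354750763923)] 420 422 tooth mod60 23.298766551659906 arm z [np.float64(0.10058055958011697)]
nut deg mod60 by tooth: 59.44528242955941 by arm: 59.40879371593732
top4 line 0.08114399552859103
[(np.float64(42.0), 1.55), (np.float64(71.5), 3.31)]
[ 88  91  91  98 117 129 122 117 129 144 172 181 190 192 192 191 191 192
 193 192 186 171 160 156 156 155 156 156 156 156 157 157 156]
```

View pics/w5c.png

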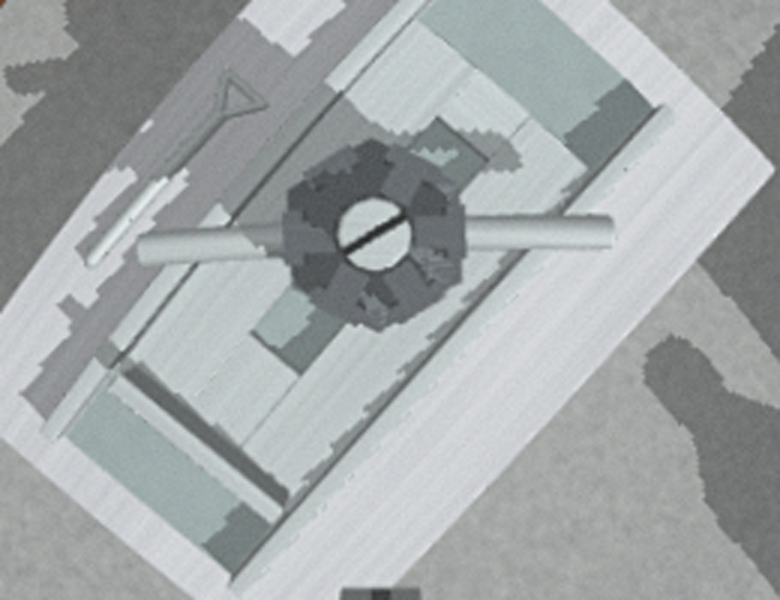

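The view shows the nut at 119.4°, 0.6° from the slot position, with the groove pointing into a slot. The push force rose from about 1 N to 4 N after the washer touched at roughly 85–90°, which means roughly 14–19 N on the jaw. The next slot would be close to overtight. The jaw edge is still about 0.7–0.9 mm past the line, the pin hasn't moved, and the arm is clear of everything.

```bash
python3 -c "
from station import *
print(sign_off())"
```

```text
the job is handed in; nothing more can be done
None
```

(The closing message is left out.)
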